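Line up the two pots with the jewellery box using a straightedge

TASK

Take the aluminium straightedge ruler by its rib and, with its long upright edge, push the two small round lidded pots on either side of the closed jewellery box away from you until the fronts of both pots stand in one straight line with the front of the box. Touch the pots only with the ruler, keep them standing, and finally leave the ruler lying flat on the shelf.

Things in the scene. Friction and masses are not known exactly. Their poses are not given: they have to be found in the camera images.
- ruler_grip (a point): Centre of the black grip rib (14 x 60 x 42 mm tall) of the loose 250 g aluminium ruler lying flat, at the robot's left; 25 mm above its underside. x points from rib to pushing edge, y along the ruler, z up. The 4 mm base plate under the rib spans x -12 to +65, y -160 to +160 mm of this point; the upright pushing edge, 18 mm tall, runs along it all, outer face at x = +65 mm.
- jewel_box: Closed metal jewellery box, fixed, 90 mm deep (x), 130 wide (y), 55 tall; origin at the centre of its underside. Its front is the plane x = -45 mm, facing the robot within 0.3 rad, with a flat brass clasp jutting 2 mm between 28 and 48 mm height; x points away from the robot, z up.
- pot_a: Small round pot, white ceramic with a metal lid of equal width, 48 mm diameter, 42 tall, about 140 g, loose; origin at the centre of its underside, z up. It stands to one side of the box, its centre 105 to 125 mm from the box's middle along the box's y, and 34 to 71 mm short of its place in line, where its centre lies at x = -21 mm in the box's frame.
- pot_b: The other pot, identical to pot_a, on the other side of the jewellery box.
Mind the look-alikes: they are no part of the job. What is meant by the jewel_box is not purple, and is the smaller of those in its own colour. Leave any black look-alike of the pot_b alone.

How it is judged:
At the end, for the whole second after the job is handed in: Both pots stand upright (within 10 degrees) on the shelf, one on each side of the jewellery box and within 160 mm of its middle, their fronts level with the box's front to within 12 mm; the ruler lies flat on the shelf, right side up (x of pot_a in the frame of jewel_box between -0.033 and -0.009 m and x of pot_b in the frame of jewel_box between -0.033 and -0.009 m and horizontal distance between each of pot_a, pot_b and jewel_box below 0.16 m and horizontal distance between pot_a and pot_b above 0.165 m and angle between each of pot_a, pot_b's own z axis and vertical below 0.17 rad and height (world z) of each of pot_a, pot_b below 0.01 m and angle between ruler_grip's own z axis and vertical below 0.1 rad and height (world z) of ruler_grip below 0.032 m); the robot touches nothing.
It fails at once if the gripper or arm touches a pot (only the ruler may) (contact force between any of the fingers, the arm and pot_a above 0.5 N or contact force between any of the fingers, the arm and pot_b above 0.5 N).
It also fails if it takes over 45 s, if anything falls off the work surface, if the arm or the gripper's body presses on something with over 40 N, if the wrist force passes 120 N, or if a joint passes its speed limit or range.

ROBOT

A 6-joint arm with a two-finger parallel gripper is mounted at the origin on the work surface. World frame = base frame: x ahead of the robot, y to its left, z up, the work surface at z = 0. Lengths are in m, angles in rad, forces in N, time in s.
With the tool pointing down it reaches from about 0.35 to 0.875 m from the base axis. Payload 15.5 kg.
Tool frame: the origin (TCP) lies at the very end of the fingers, on their centre line; the grasp point (between the pads) lies 19 mm behind it; z points along the fingers, y is the line along which they close (so a half turn about z gives the same grasp; the last joint's range is limited). The gripper opens to 85 mm and grips with 20 to 120 N. Pads are 22 mm wide; open, the fingers measure 114 mm over their backs; the gripper's body (76 mm by 85 mm) begins 54 mm behind the grasp point. The pads swing forward as they close: fully open they stand 13 mm farther back than shut.
Start: joints at [-1.256, 0.494, 1.345, -0, 1.302, -0.096], TCP at [0.249, -0.573, 0.231] pointing down, gripper open.
Joint ranges: [-2.91, 2.91], [-0.82, 2.16], [0.22, 2.67], [-1.22, 4.37], [0.12, 2.79], [-3.08, 3.08]. Speed limits (rad/s): [1.89, 1.89, 2.57, 3.01, 3.01, 3.01].

INTERFACE

Orientations are given as a 3x3 rotation matrix whose columns are the frame's x, y, z axes.
In Python, from station import monitor, eyes, sign_off gives the robot as it stands.
- The arm moves only by the shell command python3 -m creep 'ROWS' [OPENING] [FORCE]. ROWS is a JSON object of lists of equal length, an entry for each row: "offset": the shift along the tool's x, y, z in m, a list of three; "twist": the turn about the tool's z in rad. In form: {"offset": [[x, y, z], ...], "twist": [twist, ...]}. A call has 1 to 5 rows; each row shifts and turns the commanded pose from where the row before left it, along the tool's axes as they then stand; what a row does not reach is not made up. A row lasts 1/8 s, in which the tool goes at most 62.5 mm and 10.7 degrees, less where a joint would pass 70% of its speed; a pose out of reach is approached as far as the arm can. A call is refused whole if a number of a shift passes 0.0625 or a number of a turn 0.188, either way. A call with a gripper value outside its range is refused whole. OPENING is the finger opening in m, from 0 to 0.0854, set as the call begins (- or left out, the last holds). The fingers move at their own pace and stop on an object; FORCE is the grip in N (left out, the last holds). Time passes only in rows, so rows that do not move let the fingers close. It gives the time, the measured TCP pose, the force, the opening and the grip force at its end, in the units of the state.
- monitor.get_state(): the state, without advancing time (a new reading comes with each control period).
- eyes.capture(name): name is "scene" or "side" or "wrist"; returns a dict with "pixels" (420x560x3 uint8, red, green, blue), "z_map" (420x560 float32, m along the optical axis (not along the pixel's ray), 0 where there is no reading), "intrinsics" (3x3 intrinsics, pixels), "cam_to_world" (4x4, takes a point from camera to world coordinates); the wrist camera has in their place "tool_from_camera" (4x4, takes a point from camera to tool coordinates, whose origin is the TCP and whose axes are the flange's). Camera axes: x right, y up, looking along -z (the intrinsics and any distortion apply to the point x, -y, -z); pixel columns grow to the right and rows downward; lengths in m; the calibration is good to about 2 mm. The wrist camera is an equidistant fisheye: a pixel r from the principal point sees the ray r / f radians off the axis. A picture is of the moment at which its call begins: read the wrist's pose just before it.
- sign_off(): hands the job in; it is judged then, once.
The state is a dict: "t": time; "qpos": joint angles; "qvel": joint speeds; "joint_efforts": joint torques, N m; "ee_pos": TCP position; "eef_rot": TCP orientation; "contact_force": force on the tool from outside, world axes, zero at the start; "wrist_torque": the same for the moment, N m; "grip_width": finger opening in m; "gripper_force": force on a finger pad.
Only numpy, scipy, OpenCV 4.12 (cv2) and the standard library are available. Lean on these libraries where they do the work, as an engineer would, in place of code of your own. Each camera call takes 0.05 s, during which the arm holds its last target. There are 200 camera calls.

## Working session

There is one attempt and no reset: what is moved stays moved. The work goes in short steps, Python scripts to look and compute and a shell command to move; the robot and the scene stay as the last step left them, time stands still between calls to the robot, and variables do not carry over. Pictures are saved under pics/ and viewed, at most 10 in all, crops included, and the job is handed in when it is done.

```bash
mkdir -p pics; ls; cat > h.py <<'E'
import numpy as np, cv2, pickle
from station import monitor, eyes, sign_off
def cap(n):
    s=monitor.get_state(); d=eyes.capture(n); d['s']=s
    pickle.dump(d,open(f'{n}.pkl','wb')); return d
def pts(d):
    K=d['intrinsics'];z=d['z_map'];T=d['cam_to_world']
    v,u=np.mgrid[0:420,0:560]
    X=(u-K[0,2])/K[0,0]*z; Y=(v-K[1,2])/K[1,1]*z
    P=np.stack([X,-Y,-z],-1)@T[:3,:3].T+T[:3,3]; P[z==0]=np.nan
    return P
E
python3 - <<'E'
from h import *
a=cap('scene');b=cap('side')
print(a.keys(),a['cam_to_world'].round(3),b['cam_to_world'].round(3),a['intrinsics'])
cv2.imwrite('pics/scene.png',a['pixels'][:,:,::-1]);cv2.imwrite('pics/side.png',b['pixels'][:,:,::-1])
print(a['s'])
E
```

```text
pics
dict_keys(['pixels', 'z_map', 'intrinsics', 'cam_to_world', 's']) [[ 8.860e-01 -2.850e-01  3.650e-01  1.032e+00]
 [ 4.630e-01  5.440e-01 -7.000e-01 -9.230e-01]
 [ 1.000e-03  7.900e-01  6.140e-01  8.540e-01]
 [ 0.000e+00  0.000e+00  0.000e+00  1.000e+00]] [[-0.702  0.432 -0.567 -0.121]
 [-0.712 -0.415  0.566  0.645]
 [ 0.009  0.801  0.599  0.763]
 [ 0.     0.     0.     1.   ]] [[520.50776804   0.         276.8210276 ]
 [  0.         520.50776804 201.93513483]
 [  0.           0.           1.        ]]
{'t': 0.0, 'qpos': array([-1.25651256e+00,  4.94148299e-01,  1.34616699e+00, -9.20349162e-06,
        1.30249471e+00, -9.54807382e-02]), 'qvel': array([ 2.66900087e-04, -1.76148613e-03, -8.56853174e-04,  2.03653535e-04,
        1.46029693e-03,  1.10789842e-05]), 'joint_efforts': array([-4.22163372e-03, -8.82180476e+01, -3.83871067e+01, -5.43136030e-04,
        1.03022959e-02, -1.82672181e-05]), 'ee_pos': array([ 0.24888994, -0.57289395,  0.2307098 ]), 'eef_rot': array([[ 9.17213715e-01,  3.98395349e-01, -3.84763438e-04],
       [ 3.98395520e-01, -9.17212994e-01,  1.15497208e-03],
       [ 1.07225480e-04, -1.21264426e-03, -9.99999259e-01]]), 'contact_force': array([-0.86499358, -0.19430888, -0.46407552]), 'wrist_torque': array([ 0.00780529, -0.07961193,  0.01121775]), 'gripper_force': 0.0, 'grip_width': 0.0854892359830088}
```

View pics/scene.png

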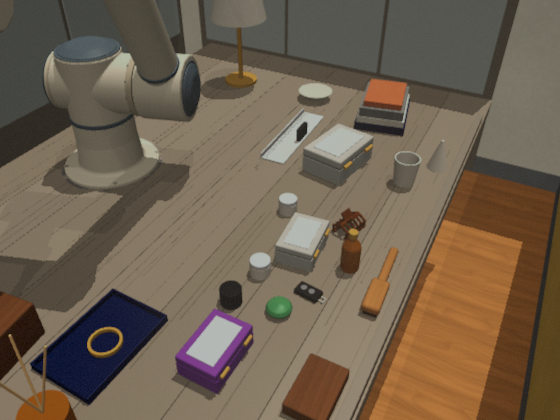

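View pics/side.png

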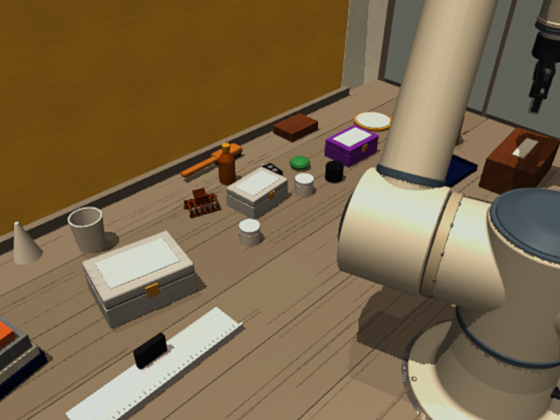

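Candidates:
- **Boxes in the scene view:** small grey (303,242), large grey (338,152) and purple (215,348). I choose the small grey one.
- **Pots:** white (288,204), white (260,266) and black (231,295). I choose the two white ones.
- **Ruler:** at (293,136), with its rib at (302,131).

```bash
python3 - <<'E'
from h import *
for n,boxroi,pots,rul in (('scene',(215,262,272,332),((190,218,274,302),(250,282,245,275)),(100,170,255,330)),('side',(165,220,222,292),((216,250,234,266),(172,200,292,317)),(300,420,60,250))):
    d=pickle.load(open(n+'.pkl','rb'));P=pts(d)
    r=P[boxroi[0]:boxroi[1],boxroi[2]:boxroi[3]].reshape(-1,3)
    t=r[(abs(r[:,2]-.055)<.006)]
    rr=cv2.minAreaRect((t[:,:2]*1000).astype(np.float32)); print(n,'box',len(t),rr,t[:,2].mean())
    for q in pots:
        r=P[q[0]:q[1],q[2]:q[3]].reshape(-1,3); t=r[(abs(r[:,2]-.042)<.005)]
        print('pot',len(t),cv2.minEnclosingCircle((t[:,:2]*1000).astype(np.float32)),t[:,2].mean())
    R=P[rul[0]:rul[1],rul[2]:rul[3]]; C=d['pixels'][rul[0]:rul[1],rul[2]:rul[3]].max(-1)
    m=(C<60)&(R[...,2]>.03)&(R[...,2]<.06); t=R[m]
    print('rib',len(t),cv2.minAreaRect((t[:,:2]*1000).astype(np.float32)),t[:,2].max())
    S=d['pixels'][rul[0]:rul[1],rul[2]:rul[3]]; m2=(S.min(-1)>130)&(R[...,2]<.03)
    lab=cv2.connectedComponentsWithStats(m2.astype(np.uint8)); k=1+lab[2][1:,4].argmax(); t=R[lab[1]==k]
    print('ruler',len(t),cv2.minAreaRect((t[:,:2]*1000).astype(np.float32)))
    e=R.reshape(-1,3);e=e[(e[:,2]>.012)&(e[:,2]<.022)];print('edge',len(e),np.median(e,0))
    hi=R[(lab[1]==k)&(R[...,2]>.012)];print('hi',len(hi),hi.mean(0) if len(hi) else '')
d=pickle.load(open('side.pkl','rb'))['pixels'];s=pickle.load(open('scene.pkl','rb'))['pixels']
cv2.imwrite('pics/crop.png',np.hstack([cv2.resize(d[140:420,60:350],(400,400)),cv2.resize(s[95:295,235:355],(400,400))])[:,:,::-1])
E
```

```text
scene box 1446 ((662.0694580078125, -83.0723876953125), (90.43095397949219, 137.35736083984375), 5.52345085144043) 0.054863306607750864
pot 178 ((566.7376708984375, 32.908714294433594), 25.538898468017578) 0.04137906726739543
pot 273 ((611.6631469726562, -197.25582885742188), 25.79595947265625) 0.041328710860935744
rib 59 ((443.58563232421875, 376.84100341796875), (58.92339324951172, 10.567822456359863), 87.2974853515625) 0.04905250237928449
ruler 1036 ((414.30462646484375, 383.2627258300781), (76.86734771728516, 332.0184631347656), 1.378383755683899)
edge 190 [0.37932621 0.35024994 0.01649212]
hi 0 
side box 1221 ((693.2606201171875, -75.98418426513672), (164.87957763671875, 133.515625), 5.831089019775391) 0.05521727734103519
pot 245 ((561.7838134765625, 35.723411560058594), 25.668598175048828) 0.041992648896434615
pot 168 ((605.5930786132812, -193.59521484375), 24.322294235229492) 0.0416212812704979
rib 447 ((490.46160888671875, 385.4632568359375), (125.2337875366211, 59.32688903808594), 1.3350493907928467) 0.05984860240378387
ruler 5364 ((413.23516845703125, 376.9306945800781), (85.37174987792969, 330.84173583984375), 1.7373520135879517)
edge 1012 [0.3756807  0.37229176 0.01723816]
hi 351 [0.37422425 0.37173248 0.01857943]
```

View pics/crop.png

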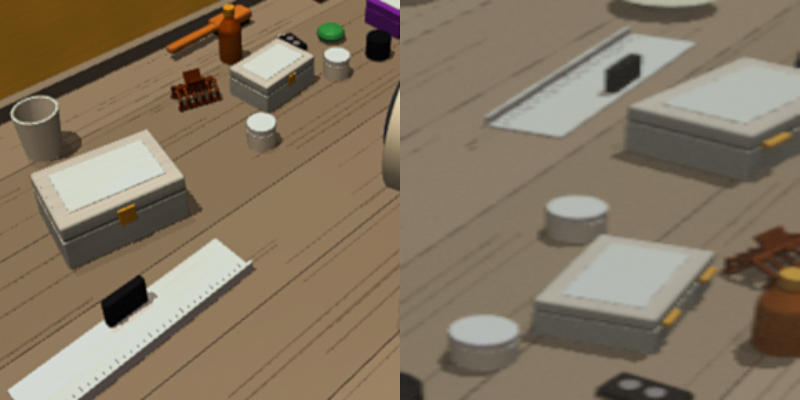

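The crop confirms the choice: the small grey box has its clasp on the robot side, with the two white pots beside it. The ruler's upright edge is on the robot side of the rib, so the ruler needs about a half turn. I'll approach now.

```bash
python3 -m creep '{"offset":[[0.05,-0.033,0],[0.05,-0.033,0],[0.05,-0.033,0],[0.05,-0.033,0],[0.05,-0.033,0]],"twist":[0,0,0,0,0]}' 0.05 >/dev/null
python3 -m creep '{"offset":[[0,0,0],[0,0,0],[0,0,0],[0,0,0],[0,0,0]],"twist":[-0.17,-0.17,-0.17,-0.17,-0.17]}' >/dev/null
python3 -m creep '{"offset":[[0,0,0],[0,0,0],[0,0,0]],"twist":[-0.17,-0.167,0]}'
python3 - <<'E'
from h import *
d=pickle.load(open('scene.pkl','rb'));P=pts(d)
r=P[120:185,300:380].reshape(-1,3); r=r[(r[:,2]>.03)&(r[:,0]>.46)]; print(np.nanpercentile(r,[1,50,99],axis=0))
E
```

```text
t: 1.72
ee_pos: [0.4125, -0.3222, 0.2311]
eef_rot: [[-0.025, 1.0, -0.0], [1.0, 0.025, 0.0], [0.0, -0.0, -1.0]]
contact_force: [0.1, -0.1, -0.2]
grip_width: 0.0501
gripper_force: 0.0
[[0.52377412 0.19764256 0.03077335]
 [0.60665249 0.26490153 0.07559011]
 [0.67207237 0.53021095 0.08111613]]
```

```bash
python3 -m creep '{"offset":[[0.058,0.004,0],[0.058,0.004,0],[0.058,0.004,0],[0.058,0.004,0],[0.058,0.004,0]],"twist":[0,0,0,0,0]}' >/dev/null
python3 -m creep '{"offset":[[0.058,0.004,0],[0.058,0.004,0],[0.058,0.004,0],[0.058,0.004,0],[0.058,0.004,0]],"twist":[0,0,0,0,0]}' >/dev/null
python3 -m creep '{"offset":[[0.058,0.004,0],[0.058,0.004,0],[0,0,0.04],[0,0,0.04],[0,0,0]],"twist":[0,0,0,0,0]}'
python3 - <<'E'
from h import *
d=cap('wrist');cv2.imwrite('pics/w1.png',d['pixels'][:,:,::-1]);print(d['intrinsics'],d['tool_from_camera'].round(3))
E
```

```text
t: 3.6
ee_pos: [0.4409, 0.3738, 0.149]
eef_rot: [[-0.023, 1.0, -0.005], [1.0, 0.023, -0.003], [-0.003, -0.005, -1.0]]
contact_force: [0.0, -0.3, 0.0]
grip_width: 0.0501
gripper_force: 0.0
[[325.1922621    0.         281.89719319]
 [  0.         325.1922621  212.68387072]
 [  0.           0.           1.        ]] [[ 0.     0.952  0.306  0.078]
 [ 1.    -0.001  0.001  0.001]
 [ 0.001  0.306 -0.952 -0.142]
 [ 0.     0.     0.     1.   ]]
```

View pics/w1.png

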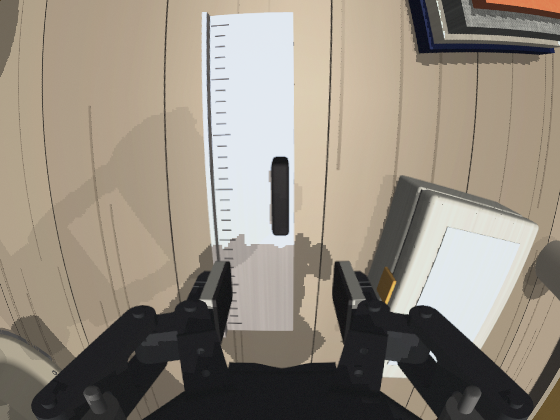

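The wrist view shows the rib at cols 272–289, rows 156–236, and the upright edge on the left (robot side) at col ≈207.

```bash
cat >> h.py <<'E'
def wray(d,uv,zp):
    K=d['intrinsics'];T=d['tool_from_camera'];s=d['s']
    p=(np.asarray(uv,float)-[K[0,2],K[1,2]])/K[0,0]; th=np.linalg.norm(p,axis=-1,keepdims=True)
    r=np.concatenate([p/np.maximum(th,1e-9)*np.sin(th)*[1,-1],-np.cos(th)],-1)
    R=s['eef_rot'];o=R@T[:3,3]+s['ee_pos']; w=r@T[:3,:3].T@R.T
    return o+w*((zp-o[2])/w[:,2:])
E
python3 - <<'E'
from h import *
d=pickle.load(open('wrist.pkl','rb')); m=(d['pixels'].max(-1)<70)
m[:140]=0;m[245:]=0;m[:,:262]=0;m[:,298:]=0
ys,xs=np.nonzero(m)
p=wray(d,np.c_[xs,ys],.046); print(cv2.minAreaRect((p[:,:2]*1000).astype(np.float32)))
# plate right edge at z=.004
print(wray(d,np.array([[294,14],[294,120],[294,200],[293.5,330],[250,13],[250,330]]),.004).round(4)); print(wray(d,np.array([[207,13],[214,200]]),.018).round(4))
E
```

```text
((439.7475280761719, 386.32989501953125), (12.635993003845215, 62.446659088134766), 0.8550290465354919)
[[0.4478 0.5406 0.004 ]
 [0.4501 0.4446 0.004 ]
 [0.4523 0.3722 0.004 ]
 [0.4575 0.2239 0.004 ]
 [0.4097 0.5412 0.004 ]
 [0.4093 0.2221 0.004 ]]
[[0.3747 0.5386 0.018 ]
 [0.3812 0.3745 0.018 ]]
```

```bash
python3 -m creep '{"offset":[[0.009,-0.001,0],[0,0,0.045],[0,0,0.045],[0,0,0.03],[0,0,0.0]],"twist":[-0.007,0,0,0,0]}'
python3 -m creep '{"offset":[[0,0,0.009],[0,0,0.009],[0,0,0]],"twist":[0,0,0]}'
```

```text
t: 4.28
ee_pos: [0.4411, 0.3839, 0.031]
eef_rot: [[-0.032, 0.999, -0.001], [0.999, 0.032, -0.001], [-0.001, -0.001, -1.0]]
contact_force: [0.2, 0.8, 0.6]
grip_width: 0.0503
gripper_force: 0.0
t: 4.65
ee_pos: [0.4412, 0.3837, 0.0133]
eef_rot: [[-0.033, 0.999, -0.0], [0.999, 0.033, -0.0], [-0.0, -0.0, -1.0]]
contact_force: [0.0, 0.2, 0.8]
grip_width: 0.0497
gripper_force: 0.0
```

```bash
python3 -m creep '{"offset":[[0,0,0.002],[0,0,0],[0,0,0],[0,0,0],[0,0,0]],"twist":[0,0,0,0,0]}' 0 80
python3 -m creep '{"offset":[[0,0,-0.03],[0,0,-0.045],[0,0,-0.045],[0,0,0],[0,0,0]],"twist":[0,0,0,0,0]}'
```

```text
t: 5.28
ee_pos: [0.4413, 0.3837, 0.0116]
eef_rot: [[-0.033, 0.999, 0.0], [0.999, 0.033, 0.0], [0.0, 0.0, -1.0]]
contact_force: [-1.4, -1.2, 6.1]
grip_width: 0.013
gripper_force: 78.7
t: 5.9
ee_pos: [0.4408, 0.3834, 0.1305]
eef_rot: [[-0.033, 0.999, -0.001], [0.999, 0.033, -0.001], [-0.001, -0.001, -1.0]]
contact_force: [-0.0, 0.3, -3.6]
grip_width: 0.0129
gripper_force: 78.5
```

```bash
python3 -m creep '{"offset":[[-0.0595,0,0],[-0.0595,0,0],[-0.0595,0,0],[-0.0595,0,0],[-0.0595,0,0]],"twist":[0,0,0,0,0]}'>/dev/null
python3 -m creep '{"offset":[[-0.0595,0,0],[-0.0595,0,0],[-0.0595,0,0],[0,0,0],[0,0,0]],"twist":[0,0,0,0.171,0.171]}'>/dev/null
python3 -m creep '{"offset":[[0,0,0],[0,0,0],[0,0,0],[0,0,0],[0,0,0]],"twist":[0.171,0.171,0.171,0.171,0.171]}'
python3 -m creep '{"offset":[[0,0,0],[0,0,0],[0,0,0],[0,0,0],[0,0,0]],"twist":[0.171,0.171,0.171,0.171,0.171]}'>/dev/null
python3 -m creep '{"offset":[[0,0,0],[0,0,0],[0,0,0],[0,0,0],[0,0,0]],"twist":[0.171,0.171,0.171,0.171,0.171]}'
python3 -m creep '{"offset":[[0,0,0],[0,0,0],[0,0,0]],"twist":[0.171,0,0]}'
python3 - <<'E'
from h import *
print(monitor.get_state()['qpos'])
d=cap('wrist');cv2.imwrite('pics/w2.png',d['pixels'][:,:,::-1])
d=cap('scene');cv2.imwrite('pics/s2.png',d['pixels'][:,:,::-1])
E
```

```text
t: 7.78
ee_pos: [0.456, -0.0918, 0.1298]
eef_rot: [[0.921, 0.39, -0.003], [0.391, -0.921, 0.001], [-0.002, -0.002, -1.0]]
contact_force: [-0.1, 0.4, -3.4]
grip_width: 0.0131
gripper_force: 78.6
t: 9.02
ee_pos: [0.4559, -0.0918, 0.1298]
eef_rot: [[0.259, -0.966, -0.003], [-0.966, -0.259, 0.001], [-0.002, 0.003, -1.0]]
contact_force: [1.0, 0.4, -2.9]
grip_width: 0.0128
gripper_force: 78.6
t: 9.4
ee_pos: [0.4565, -0.0919, 0.1306]
eef_rot: [[0.101, -0.995, -0.001], [-0.995, -0.101, 0.0], [-0.001, 0.001, -1.0]]
contact_force: [-1.0, -0.3, -2.8]
grip_width: 0.013
gripper_force: 78.6
[-3.27009974e-01  4.17343154e-01  1.84640618e+00 -1.49074041e-05
  8.79243582e-01  2.71385530e+00]
```

View pics/w2.png

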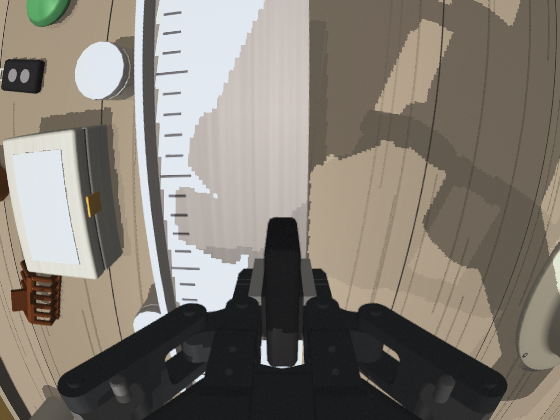

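View pics/s2.png

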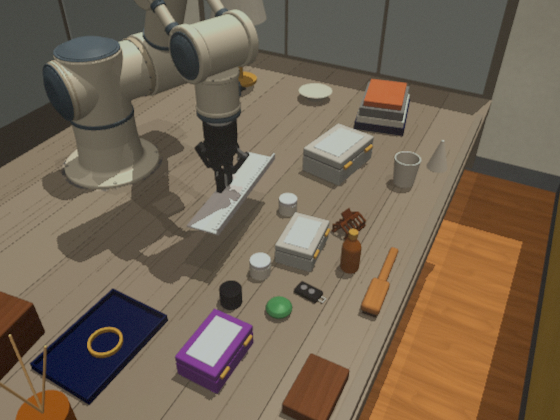

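Ruler is held in the pre-push position. In the wrist view the box front runs from (108,125) to (122,248) at the base and pot_b's lid is at (102,70). I'll check the box angle, and where the black pot stands.

```bash
python3 - <<'E'
from h import *
d=pickle.load(open('wrist.pkl','rb'))
def ang(p): v=p[0]-p[1]; return np.degrees(np.arctan2(v[1],v[0]))
print('base',wray(d,np.array([[108.,125],[122,248]]),0.).round(3),'lid',wray(d,np.array([[85.,127],[99,277]]),.055).round(3))
print('pot b',wray(d,np.array([[102.,70]]),.042).round(3))
print('edge face',wray(d,np.array([[138.,20],[136,120],[150,240]]),d['s']['ee_pos'][2]-.011+.018).round(4))
d=pickle.load(open('scene.pkl','rb'));P=pts(d)
# box front edges via lid points
r=P[215:262,272:332].reshape(-1,3);t=r[(abs(r[:,2]-.055)<.004)]
c,s=np.cos(np.radians(5.5)),np.sin(np.radians(5.5));u=t[:,:2]-[.662,-.083];bx=u@[c,s];by=u@[-s,c]
xs=[];ys=[]
for y in np.arange(-.055,.056,.01):
    m=abs(by-y)<.006
    if m.sum()>8: xs.append(np.percentile(bx[m],3));ys.append(y)
print('front line',np.round(xs,4),'tilt deg',np.degrees(np.polyfit(ys,xs,1)[0]))
r=P[280:310,216:246].reshape(-1,3);t=r[(abs(r[:,2]-.042)<.006)];k=np.median(t,0)[:2]
print('black',k,(k-[.662,-.083])@np.array([[c,-s],[s,c]]))
E
```

```text
base [[ 0.622 -0.15   0.   ]
 [ 0.611 -0.03   0.   ]] lid [[ 0.612 -0.152  0.055]
 [ 0.609 -0.027  0.055]]
pot b [[ 0.607 -0.197  0.042]]
edge face [[ 0.5321 -0.2075  0.1376]
 [ 0.5287 -0.1623  0.1376]
 [ 0.5219 -0.1067  0.1376]]
front line [-0.041  -0.042  -0.0409 -0.0411 -0.041  -0.0419 -0.0421 -0.0409 -0.0395
 -0.0408 -0.0408 -0.0367] tilt deg 1.346980472698061
black [ 0.59834157 -0.30459399] [-0.0846042  -0.21447243]
```

```bash
python3 -m creep '{"offset":[[0,0,0.04],[0,0,0.04],[0,0,0.025],[0,0,0.009],[0,0,0]],"twist":[0,0,0,0,0]}'
python3 -m creep '{"offset":[[0,0,0.004],[0,0,0],[0,-0.01,0],[0,-0.01,0],[0,-0.008,0]],"twist":[0,0,0,0,0]}'
```

```text
t: 10.12
ee_pos: [0.4569, -0.0921, 0.0173]
eef_rot: [[0.097, -0.995, -0.0], [-0.995, -0.097, 0.0], [-0.0, 0.0, -1.0]]
contact_force: [0.5, -0.0, -1.8]
grip_width: 0.0133
gripper_force: 78.5
t: 10.75
ee_pos: [0.486, -0.0893, 0.0134]
eef_rot: [[0.097, -0.995, 0.001], [-0.995, -0.097, -0.0], [0.0, -0.001, -1.0]]
contact_force: [0.5, -0.1, -2.7]
grip_width: 0.013
gripper_force: 78.6
```

```bash
python3 -m creep '{"offset":[[0,-0.007,0.001],[0,-0.007,0],[0,-0.007,0],[0,-0.007,0],[0,-0.007,0]],"twist":[0,0,0,0,0]}'
python3 -m creep '{"offset":[[0,-0.004,0],[0,-0.004,0],[0,-0.004,0],[0,-0.003,0],[0,-0.002,0]],"twist":[0,0,0,0,0]}'
python3 -m creep '{"offset":[[0,-0.001,0],[0,0,0],[0,0,0]],"twist":[0,0,0]}'
python3 - <<'E'
from h import *
d=cap('wrist');e=cap('side')
w=cv2.resize(d['pixels'][20:345,0:240],(443,600));s=cv2.resize(e['pixels'][150:270,220:340],(357,357))
o=np.zeros((600,800,3),np.uint8);o[:,:443]=w;o[:357,443:]=s
cv2.imwrite('pics/w3.png',o[:,:,::-1])
E
```

```text
t: 11.38
ee_pos: [0.5199, -0.0859, 0.0122]
eef_rot: [[0.096, -0.995, -0.0], [-0.995, -0.096, 0.0], [-0.0, 0.0, -1.0]]
contact_force: [-1.1, -0.6, -2.9]
grip_width: 0.013
gripper_force: 78.6
t: 12.0
ee_pos: [0.5367, -0.0843, 0.0123]
eef_rot: [[0.096, -0.995, -0.0], [-0.995, -0.096, 0.0], [-0.0, 0.0, -1.0]]
contact_force: [-2.1, 0.5, -2.8]
grip_width: 0.013
gripper_force: 78.6
t: 12.38
ee_pos: [0.5377, -0.0843, 0.0123]
eef_rot: [[0.096, -0.995, 0.0], [-0.995, -0.096, -0.0], [0.0, -0.0, -1.0]]
contact_force: [-0.6, -0.1, -2.2]
grip_width: 0.0131
gripper_force: 78.6
```

View pics/w3.png

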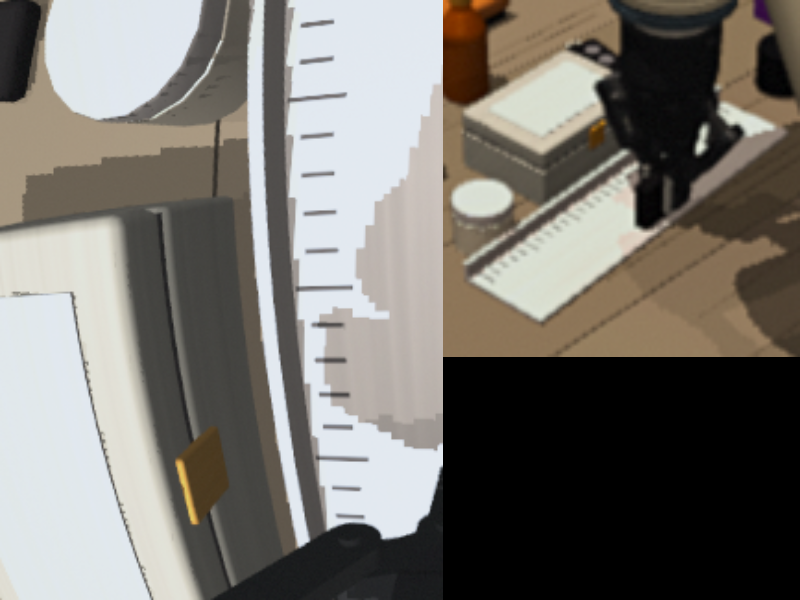

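Both pots are on the ruler edge, and the edge runs parallel to the box front with a gap of about 1 cm (crop x≈235–250). I'll creep on until it touches.

```bash
python3 -m creep '{"offset":[[0,-0.002,0],[0,-0.002,0],[0,-0.002,0],[0,-0.001,0],[0,0,0]],"twist":[0,0,0,0,0]}'
python3 -m creep '{"offset":[[0,-0.001,0],[0,-0.001,0],[0,0,0]],"twist":[0,0,0]}'
```

```text
t: 13.1
ee_pos: [0.5448, -0.0836, 0.0123]
eef_rot: [[0.097, -0.995, 0.0], [-0.995, -0.097, -0.0], [0.0, -0.0, -1.0]]
contact_force: [0.1, -0.6, -3.0]
grip_width: 0.0131
gripper_force: 78.7
t: 13.48
ee_pos: [0.5467, -0.0834, 0.0123]
eef_rot: [[0.096, -0.995, 0.0], [-0.995, -0.096, -0.0], [0.0, -0.0, -1.0]]
contact_force: [-0.4, 0.5, -1.9]
grip_width: 0.0127
gripper_force: 78.6
```

```bash
python3 -m creep '{"offset":[[0,-0.001,0],[0,-0.001,0],[0,0,0]],"twist":[0,0,0]}'|egrep "ee_pos|contact"
python3 -m creep '{"offset":[[0,-0.001,0],[0,-0.001,0],[0,0,0]],"twist":[0,0,0]}'|egrep "ee_pos|contact"
python3 - <<'E'
from h import *
d=cap('wrist')
cv2.imwrite('pics/w4.png',cv2.resize(d['pixels'][20:345,0:240],(443,600))[:,:,::-1])
E
```

```text
ee_pos: [0.5487, -0.0832, 0.0123]
contact_force: [-0.8, 0.1, -2.2]
ee_pos: [0.5507, -0.083, 0.0123]
contact_force: [-1.3, -0.1, -3.2]
```

View pics/w4.png

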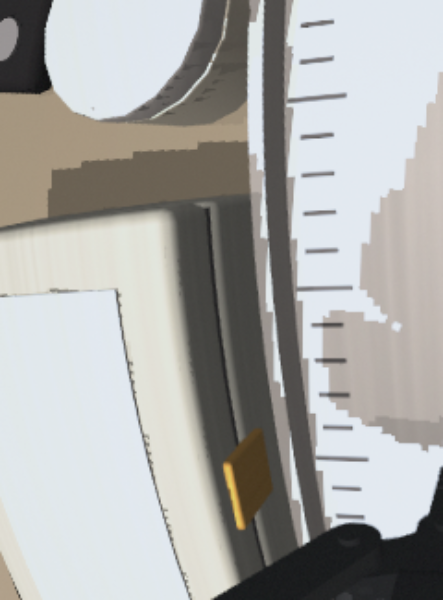

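The edge now nearly meets the box front, with the gap closed visually. Two more small steps to feel for contact.

```bash
python3 -m creep '{"offset":[[0,-0.001,0],[0,0,0],[0,0,0]],"twist":[0,0,0]}'|egrep "ee_pos|contact"
python3 -m creep '{"offset":[[0,-0.001,0],[0,0,0],[0,0,0]],"twist":[0,0,0]}'|egrep "ee_pos|contact"
```

```text
ee_pos: [0.5513, -0.0828, 0.0122]
contact_force: [-2.2, 1.3, -1.3]
ee_pos: [0.5516, -0.0826, 0.0121]
contact_force: [-6.3, 0.4, 0.9]
```

Contact felt at 6 N. I'll back off, set the ruler down, release and rise.

```bash
python3 -m creep '{"offset":[[0,0.002,0],[0,0.004,0],[0,0.008,0],[0,0.008,0],[0,0,0.0005]],"twist":[0,0,0,0,0]}'|egrep "ee_pos|contact"
python3 -m creep '{"offset":[[0,0,0],[0,0,0],[0,0,0],[0,0,0],[0,0,0]],"twist":[0,0,0,0,0]}' 0.04
python3 -m creep '{"offset":[[0,0,-0.01],[0,0,-0.02],[0,0,-0.05],[0,0,-0.06],[0,0,0]],"twist":[0,0,0,0,0]}'
python3 -m creep '{"offset":[[0,0.05,-0.02],[0,0.05,-0.02],[0,0.02,-0.02],[0,0,0],[0,0,0]],"twist":[0,0,0,0,0]}'|egrep "t:|ee_pos|contact"
python3 - <<'E'
from h import *
a=cap('scene');b=cap('side');P=pts(a)
c,s=np.cos(np.radians(5.5)),np.sin(np.radians(5.5));A=np.array([[c,-s],[s,c]])
for n,q in (('a',(185,240,280,335)),('b',(235,285,245,300))):
    img=a['pixels'];r=P[q[0]:q[1],q[2]:q[3]].reshape(-1,3);t=r[abs(r[:,2]-.042)<.004];k=(t[:,:2]-[.662,-.083])@A
    t=k[abs(k[:,1])>.072]; print(n,len(t),cv2.minEnclosingCircle((t*1000).astype(np.float32)))
cv2.imwrite('pics/f.png',np.hstack([cv2.resize(b['pixels'][130:390,180:440],(400,400)),cv2.resize(a['pixels'][130:300,200:370],(400,400))])[:,:,::-1])
E
```

```text
ee_pos: [0.5298, -0.0849, 0.0118]
contact_force: [-0.6, -0.3, -3.2]
t: 16.27
ee_pos: [0.5306, -0.0849, 0.0118]
eef_rot: [[0.096, -0.995, 0.0], [-0.995, -0.096, 0.0], [-0.0, -0.0, -1.0]]
contact_force: [-0.3, 0.2, -0.4]
grip_width: 0.04
gripper_force: 0.0
t: 16.9
ee_pos: [0.5328, -0.0855, 0.1566]
eef_rot: [[0.097, -0.995, 0.008], [-0.995, -0.097, -0.002], [0.003, -0.007, -1.0]]
contact_force: [0.5, -0.4, -1.0]
grip_width: 0.0398
gripper_force: 0.0
t: 17.52
ee_pos: [0.4117, -0.0965, 0.2114]
eef_rot: [[0.096, -0.995, 0.0], [-0.995, -0.096, -0.0], [0.0, -0.0, -1.0]]
contact_force: [-0.4, 0.3, -0.7]
a 184 ((-20.35995101928711, 124.84748840332031), 25.830299377441406)
b 272 ((-21.14776611328125, -110.43590545654297), 25.64516258239746)
```

View pics/f.png

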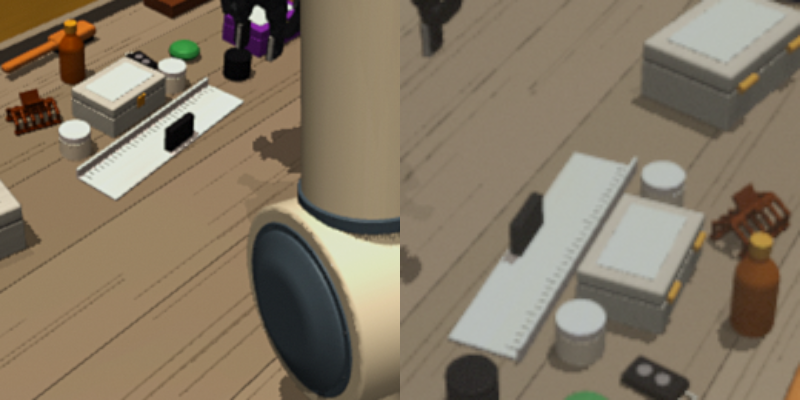

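Both pots are upright and in line, at x ≈ -20 and -21 mm in the box frame. The ruler lies flat and the arm is clear.

```bash
python3 -c "
from station import sign_off
print(sign_off())"
```

```text
the job is handed in; nothing more can be done
None
```

The job is handed in: both pots stand upright with their fronts level with the box's (pot centres measured at about -20 and -21 mm in the box frame, target -21), the ruler lies flat on the shelf, and the arm is clear; the verdict was not returned.

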